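Hold the parts-case lid at its balance point

ROBOT

A 7-joint arm with a two-finger parallel gripper is mounted at the origin on the work surface. World frame = base frame: x ahead of the robot, y to its left, z up, the work surface at z = 0. Lengths are in m, angles in rad, forces in N, time in s.
With the tool pointing down it reaches from about 0.4 to 0.85 m from the base axis. Payload 10.4 kg.
Tool frame: the origin (TCP) lies where the fingers leave the gripper's body, on its centre line; the fingertips stand 70 mm ahead of it and the grasp point (between the pads) lies r.grip_depth ahead of it (r.grip_depth is the distance from the TCP to the grasp point, in m); z points along the fingers, y is the direction in which the jaws open and shut (so a half turn about z gives the same grasp; the last joint's range is limited). The gripper opens to 87 mm and grips with 3 to 60 N. Pads are 19 mm wide; open, the fingers measure 117 mm over their backs; the gripper's body (75 mm by 190 mm) begins 51 mm behind the grasp point.
Start: joints at [1.096, 0.332, -0.065, 1.46, 0.022, 1.35, -0.088], TCP at [0.273, -0.562, 0.292] pointing down, gripper open.
Joint ranges: [-2.6, 2.6], [-0.5, 2.12], [-1.47, 1.34], [0.16, 2.42], [-1.27, 4.41], [0.06, 2.06], [-2.6, 2.6]. Speed limits (rad/s): [2.22, 2.22, 2.79, 2.79, 3.14, 3.14, 3.14].

INTERFACE

Orientations are given as a unit quaternion [x, y, z, w].
In Python, from bench import monitor, viewer, workorder, nets, r gives the robot as it stands.
- The arm moves only by the tool drive_tool, never from a script. Its argument "plan" is a list of rows, each an object of numbers: "rx", "ry", "rz": the turn, a rotation vector about the tool's x, y, z in units of 360 degrees (1.0 is 360 degrees); "x", "y", "z": the shift along the tool's x, y, z in units of 1000 mm (1.0 is 1000 mm); "fingers": the opening, from 0 (shut) to 1 (fully open). In form: [{"rx": .., "ry": .., "rz": .., "x": .., "y": .., "z": .., "fingers": ..}, ...]. A call has 1 to 12 rows; each row is the pose to reach, as a shift and turn from the pose commanded when the call began, along the tool's axes at that moment, turning the shorter way round; what a row does not reach only later rows make up. A row lasts 1/8 s, in which the tool goes at most 62.5 mm and 10.7 degrees, less where a joint would pass 70% of its speed; a pose out of reach is approached as far as the arm can. A call with a number of a shift or a turn outside -1 to 1 is refused whole. A call with a gripper value outside its range is refused whole. The fingers move at their own pace and stop on an object; "squeeze" is the grip in N (left out, the last holds). Time passes only in rows, so rows that repeat a pose let the fingers close. It gives the time, the measured TCP pose, the force and the opening at its end, in the units of the state.
- monitor.read_state(): the state, without advancing time (a new reading comes with each control period).
- viewer.camera(name): name is "scene" or "top" or "wrist"; returns a dict with "color" (480x640x3 uint8, red, green, blue), "depth" (480x640 float32, m along the optical axis (not along the pixel's ray), 0 where there is no reading), "camera_matrix" (3x3 intrinsics, pixels), "xyz" and "rotation" of the camera in the world. Camera axes: x right, y down, z forward; pixel columns grow to the right and rows downward; lengths in m; the calibration is good to about 2 mm. The wrist camera is an equidistant fisheye: a pixel r from the principal point sees the ray r / f radians off the axis. A picture is of the moment at which its call begins.
- workorder.close_job(): hands the job in, once; it reports no verdict.
Trained networks look in the newest picture that a camera, given by its name, has taken for a name from the list of things; names that differ only in an ending like _2 or _b are one class to them, and where a whole thing is asked for, a point or a joint stands for the part that bears it (a point fixed in the world has none). Each returns a list of dicts, best first, with "confidence" (0 to 1); they miss things now and then, are a little off and sometimes report something else, mostly with a low value. They report only what shows in the picture. A call takes as long as a camera call. They do not tell look-alikes from the thing itself.
- nets.find_in(label, camera): "centre" ([x, y, z] in m, in world coordinates, good to about 4 mm: the middle of the surface that is visible of it).
- nets.regions_of(label, camera): "region" (480x640 bool, what is visible of it).
The state is a dict: "time": time; "joint_positions": joint angles; "joint_vel": joint speeds; "joint_torque": joint torques, N m; "ee_pos": TCP position; "eef_rot": TCP orientation; "ft_force": force on the tool from outside, world axes, zero at the start; "torque": the same for the moment, N m; "width": finger opening in m.
Only numpy, scipy, OpenCV 4.12 (cv2) and the standard library are available. Lean on these libraries where they do the work, as an engineer would, in place of code of your own. Each camera call takes 0.05 s, during which the arm holds its last target.

TASK

The lid of the grey steel parts case has lost its stay, and I need both hands to screw it back on. First slide the shallow lift-out tray that holds the stay and its screws along the bench, flat on the bench all the way and spilling nothing, until it lies centred and square on the black rubber mat; then take the shut lid by its handle and swing it up to its over-centre balance point, a little short of upright, without letting it go over backwards. Finish still gripping the handle and holding the lid there quite still, and leave everything else on the bench where it is.

Things in the scene. Friction and masses are not known exactly. Their poses are not given: they have to be found in the camera images.
- case: grey painted steel parts case, fixed to the bench, 170 (x) x 270 (y) x 58 mm without the lid, 78 mm with it shut. Origin under its centre on the bench. Its -x side is the front with two latches (already undone), its +x side carries the hinge; at yaw 0 the front faces the robot.
- lid (a joint): angle of the case's lid in rad: 0 shut (as it starts), growing as the front edge swings up and over towards the case's +x; stop at 2.0. About 0.75 kg, nearly frictionless, no stay: it falls shut below and falls open beyond its balance point at 1.36 rad (78 degrees; its centre of mass is then straight above the hinge, the lid plate still leans 12 degrees towards the front).
- lid_hinge (a point): middle of the hinge line on the case's rear top edge, 85 mm along the case's +x from its centre, 58 mm above the bench; the hinge runs along the case's y. Does not move with the lid.
- lid_handle (a point): middle of the bar of the bow handle on top of the lid. The bar is round steel, 9 mm thick, runs along the case's y, 94 mm of it straight, and stands 40 mm off the lid plate (35 mm clear under it). Lid shut: 140 mm from the hinge towards the front and 60 mm above the hinge (118 mm above the bench). It moves on a circle of 152 mm about the hinge; at the balance point it is 30 mm beyond the hinge (case +x) and 149 mm above it (208 mm above the bench).
- tray: loose shallow aluminium tray, 160 (x) x 100 (y) mm, walls 18 mm high, about 0.45 kg. Origin under its centre, at height 0 on the bench.
- tray_handle (a point): middle of the tray's bow handle, a round 9 mm bar along the tray's x over the tray's centre, 86 mm of it straight, its centre 46 mm above the bench, 39 mm clear under it; the tray's floor 2.5 mm above the bench
- mat: black ribbed rubber mat lying on the bench, 200 (x) x 140 (y) mm, 1 mm thin, so that the tray slides onto it without a step. Origin under its centre. The tray goes on with its long side along the mat's long side, either way round.
- stay: the lid stay, a flat steel strip 111 x 16 x 4 mm, lying loose in the tray along its x, 28 mm to the tray's +y side of the handle
- screw0: loose steel screw standing on its head in the tray, 15 mm across, 16 mm tall, 28 mm to the tray's -y side of the handle
- screw1: the second such screw
- carburettor: bystander: aluminium twin-throat carburettor standing on its flange, about 90 x 110 mm, 84 mm tall; origin under its centre
- flange: bystander: flat aluminium flange plate with two 42 mm bores, 85 x 115 x 8 mm, lying on the bench; origin under its centre
- screwdriver: bystander: black-handled screwdriver, 190 mm long, lying along its x; origin under its middle
- ratchet: bystander: ratchet handle with black grip, 200 mm long, 34 mm tall, lying along its x
- spray_tin: bystander: standing aluminium spray tin, 60 mm across, 150 mm tall; origin under its centre
- socket: bystander: small steel socket standing on end, 26 mm across, 36 mm tall
- pliers: bystander: pliers with black grips, 165 mm long, 16 mm tall, lying along their x
Not all that is in view belongs to the job. Leave any orange or red look-alike of the tray alone.

How it is judged:
By the outcome, as a careful person would: the job done as asked, in the order asked, and still so for the second after the job is handed in, while the arm keeps its last pose, push and grip.
It also fails if it takes over 58 s, if anything falls off the work surface, if the arm or the gripper's body presses on something with over 40 N, if the wrist force passes 120 N, or if a joint passes its speed limit or range.

## Working session

There is one attempt and no reset: what is moved stays moved. The work goes in short steps, Python scripts to look and compute and a tool call to move; the robot and the scene stay as the last step left them, time stands still between calls to the robot, and variables do not carry over. Pictures are saved under pics/ and viewed, and the job is handed in when it is done.

Besides the shell and the picture viewer there is one more tool, called after "Request:" by a JSON object that holds its "fn" and its "kwargs", one argument or row to a line. drive_tool: Moves the arm, as the interface text tells. Its arguments: {"type":"object","properties":{"plan":{"type":"array","items":{"type":"object","properties":{"rx":{"type":"number","minimum":-1,"maximum":1},"ry":{"type":"number","minimum":-1,"maximum":1},"rz":{"type":"number","minimum":-1,"maximum":1},"x":{"type":"number","minimum":-1,"maximum":1},"y":{"type":"number","minimum":-1,"maximum":1},"z":{"type":"number","minimum":-1,"maximum":1},"fingers":{"type":"number"}}}},"squeeze":{"type":"number"}},"required":["plan"]}

```bash
ls; mkdir -p pics
python3 - <<'E'
from bench import monitor, viewer, workorder, nets, r
import cv2
s=monitor.read_state(); print(s); print(r.grip_depth)
for n in ["scene","top","wrist"]:
    c=viewer.camera(n); cv2.imwrite(f"pics/{n}0.png",c["color"][:,:,::-1]); print(n,c["xyz"],c["rotation"],c["camera_matrix"])
E
```

```text
pics
{'time': 0.0, 'joint_positions': array([ 1.09641518,  0.33285624, -0.06467735,  1.4609894 ,  0.02159624,
        1.34992433, -0.08847192]), 'joint_vel': array([-3.86433070e-04,  8.65196587e-04, -7.86141774e-04, -1.11181087e-03,
       -6.17896356e-05, -6.00594445e-04, -3.91087663e-05]), 'joint_torque': array([ 2.12912455e-03, -6.23259330e+01,  2.58013560e-02, -3.89882755e+01,
       -6.12504291e-02,  4.01040958e-02,  1.63337154e-04]), 'ee_pos': array([ 0.2727042 , -0.56201763,  0.29144063]), 'eef_rot': array([ 9.74591643e-01,  2.23987904e-01, -2.02704856e-04, -7.12782632e-04]), 'ft_force': array([-0.45651021, -0.52216732, -0.0109057 ]), 'torque': array([-0.0092212 , -0.01098049, -0.00747246]), 'width': 0.08733498159440597}
0.051
scene [ 0.90233868 -0.55022458  1.19289557] [ 0.92161619  0.27494532 -0.08269286 -0.26113321] [[532.303859     0.         318.47329001]
 [  0.         532.303859   232.11628918]
 [  0.           0.           1.        ]]
top [ 0.25575902 -0.02581693  1.77453387] [-0.69762289  0.71201406 -0.04948592  0.06252537] [[566.06210746   0.         319.79531574]
 [  0.         566.06210746 235.82954458]
 [  0.           0.           1.        ]]
wrist [ 0.34660561 -0.52684237  0.38469741] [ 0.83819624 -0.52443674 -0.07944819  0.12681151] [[371.64829954   0.         322.42081796]
 [  0.         371.64829954 241.56494961]
 [  0.           0.           1.        ]]
```

View pics/scene0.png

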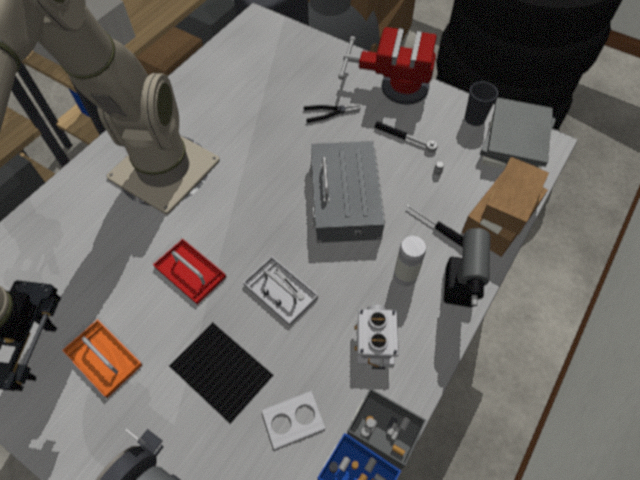

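View pics/top0.png

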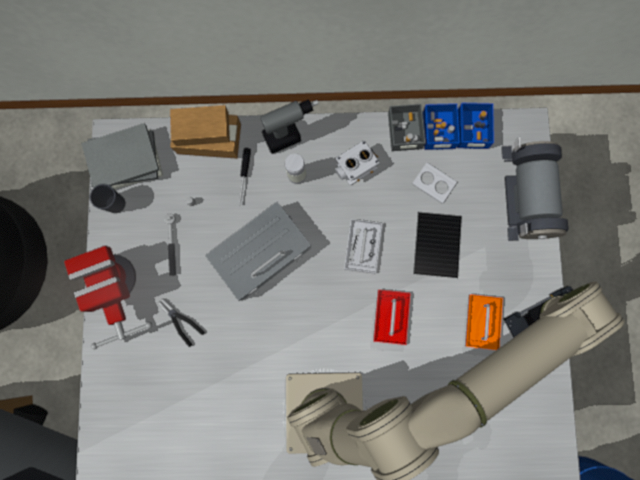

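View pics/wrist0.png

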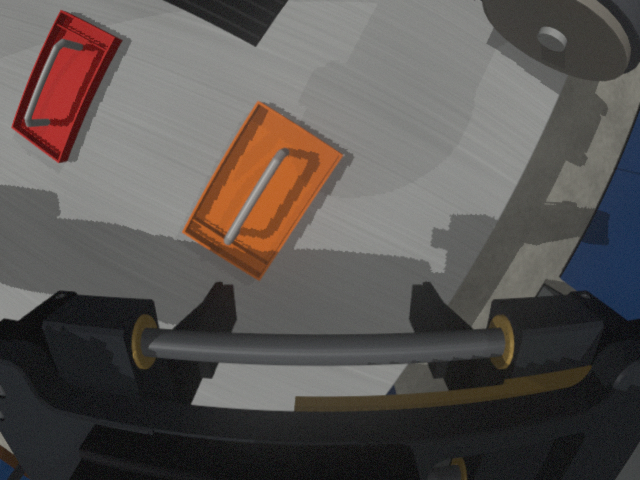

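The real tray is the bare aluminium one, with the stay and screws in it: top (366,246), scene (281,291). The red one at top (393,317) and the orange one at top (485,321) are look-alikes and stay put. The mat is at top (438,245) and the case at top (262,250). Next I measure them.

```bash
cat > h.py <<'E'
from bench import monitor, viewer, workorder, nets, r
import numpy as np, cv2
from scipy.spatial.transform import Rotation as R
def pts(c,mask=None):
    K=c["camera_matrix"]; d=c["depth"]; m=(d>0) if mask is None else (mask&(d>0))
    v,u=np.nonzero(m); z=d[v,u]
    p=np.c_[(u-K[0,2])/K[0,0]*z,(v-K[1,2])/K[1,1]*z,z]
    Q=R.from_quat(c["rotation"]) if np.size(c["rotation"])==4 else R.from_matrix(c["rotation"])
    return Q.apply(p)+c["xyz"]
def rect(p):
    (cx,cy),(w,h),a=cv2.minAreaRect(p[:,:2].astype(np.float32))
    if w<h: w,h,a=h,w,a+90
    return np.round([cx,cy,w,h],4),round((a+90)%180-90,2)
E
python3 - <<'E'
from h import *
for cam in ["scene","top"]:
    c=viewer.camera(cam)
    for l in ["tray","mat","case","lid","lid_handle","tray_handle","spray_tin","carburettor","flange","stay","screw0"]:
        f=nets.find_in(l,cam); g=nets.regions_of(l,cam)
        print(cam,l,[(np.round(x["centre"],3),round(x["confidence"],2)) for x in f[:4]])
        if l in("tray","mat","case","lid","tray_handle","lid_handle"):
            for x in g[:4]:
                p=pts(c,x["region"]); 
                if len(p)>10: print("   ",round(x["confidence"],2),rect(p),np.round(np.percentile(p[:,2],[2,50,98]),3),len(p))
c=viewer.camera("top"); im=c["color"][200:300,320:480,::-1]
cv2.imwrite("pics/crop1.png",cv2.resize(im,None,fx=5,fy=5,interpolation=cv2.INTER_CUBIC))
E
```

```text
scene tray [(array([ 0.284, -0.217,  0.002]), 0.84), (array([ 0.264, -0.499,  0.005]), 0.83), (array([ 0.504, -0.135,  0.005]), 0.69)]
    0.95 (array([ 0.2595, -0.496 ,  0.1654,  0.1012]), -9.11) [-0.002  0.003  0.05 ] 3029
    0.82 (array([ 0.2745, -0.2113,  0.1808,  0.1084]), -7.35) [-0.003  0.003  0.049] 2550
    0.72 (array([ 0.5035, -0.1309,  0.1641,  0.1085]), -9.74) [-0.003  0.004  0.05 ] 2328
scene mat [(array([ 0.505, -0.368, -0.   ]), 0.92)]
    0.95 (array([ 0.5033, -0.3691,  0.2049,  0.1429]), -6.63) [-0.004  0.001  0.005] 5405
    0.53 (array([0.4729, 0.2175, 0.345 , 0.1958]), -53.73) [0.006 0.077 0.1  ] 6713
scene case [(array([0.504, 0.16 , 0.077]), 0.91)]
    0.78 (array([0.473 , 0.2176, 0.345 , 0.196 ]), -53.73) [0.007 0.077 0.101] 6656
scene lid [(array([0.495, 0.172, 0.079]), 0.59)]
    0.83 (array([0.4713, 0.2165, 0.3454, 0.1894]), -53.31) [0.061 0.078 0.114] 5897
scene lid_handle [(array([0.5  , 0.173, 0.076]), 0.7), (array([0.507, 0.16 , 0.078]), 0.57)]
    0.78 (array([0.4703, 0.2145, 0.3432, 0.181 ]), -53.68) [0.066 0.078 0.115] 5805
scene tray_handle [(array
[... 1863 characters left out ...]
ray([ 0.283, -0.216, -0.001]), 0.92), (array([ 0.499, -0.132, -0.001]), 0.7), (array([ 0.26 , -0.493,  0.004]), 0.63)]
    0.93 (array([ 0.2618, -0.4918,  0.1589,  0.1025]), -7.49) [-0.005  0.004  0.05 ] 1725
    0.78 (array([ 0.2808, -0.2106,  0.1613,  0.1008]), -7.5) [-0.006  0.004  0.051] 1677
    0.73 (array([ 0.5059, -0.1287,  0.1656,  0.0988]), -9.68) [-0.007  0.004  0.052] 1372
    0.23 (array([0.4966, 0.1992, 0.2931, 0.1996]), -53.76) [0.004 0.079 0.115] 5444
top spray_tin [(array([0.725, 0.071, 0.15 ]), 0.88)]
top carburettor [(array([ 0.499, -0.135, -0.001]), 0.72)]
top flange [(array([ 0.706, -0.362,  0.005]), 0.68)]
top stay [(array([ 0.506, -0.104, -0.   ]), 0.44)]
top screw0 []
```

View pics/crop1.png

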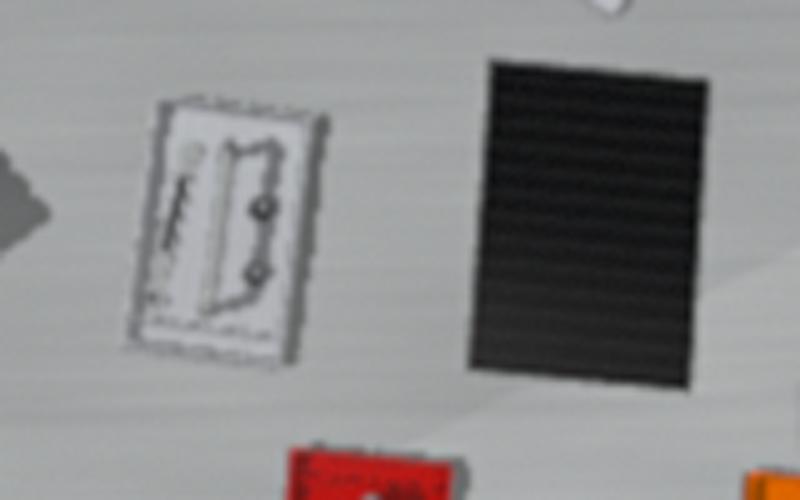

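Run:
```python
from h import *
for cam in ["scene","top"]:
    c=viewer.camera(cam); P=pts(c)
    for nm,ctr,rad,z0,z1 in [("trayH",(.505,-.131),.06,.038,.06),("lidH",(.45,.16),.12,.107,.13)]:
        p=P[(np.hypot(P[:,0]-ctr[0],P[:,1]-ctr[1])<rad)&(P[:,2]>z0)&(P[:,2]<z1)]
        d=np.linalg.svd(p[:,:2]-p[:,:2].mean(0),full_matrices=False)[2][0]
        print(cam,nm,len(p),rect(p),p.mean(0).round(4),np.degrees(np.arctan2(d[1],d[0])).round(1),np.percentile(p[:,2],[5,50,95]).round(3))
    # mat by darkness
    g=cv2.cvtColor(c["color"],cv2.COLOR_RGB2GRAY); m=nets.regions_of("mat",cam)[0]["region"]
    m2=cv2.dilate(m.astype(np.uint8),np.ones((5,5)))>0
    mm=m2&(g<70)
    v,u=np.nonzero(mm); K=c["camera_matrix"]; Q=R.from_quat(c["rotation"])
    d=Q.apply(np.c_[(u-K[0,2])/K[0,0],(v-K[1,2])/K[1,1],np.ones(len(u))]); p=c["xyz"]+d*((0.001-c["xyz"][2])/d[:,2])[:,None]
    print("mat",rect(p),p.mean(0).round(4))
    # bench plane around
    q=P[(abs(P[:,0]-.5)<.1)&(abs(P[:,1]+.25)<.03)]; print("bench z",np.median(q[:,2]))
    # tray rim
    q=P[(np.hypot(P[:,0]-.505,P[:,1]+.131)<.11)&(P[:,2]>.012)&(P[:,2]<.024)]; print("rim",rect(q))
```

```text
scene trayH 162 (array([ 0.5034, -0.134 ,  0.1077,  0.0094]), -8.98) [ 0.5064 -0.1351  0.0478] -9.1 [0.042 0.048 0.053]
scene lidH 125 (array([0.4438, 0.1585, 0.1162, 0.0087]), -53.63) [0.4484 0.152  0.1199] -53.6 [0.111 0.12  0.124]
mat (array([ 0.504 , -0.3687,  0.196 ,  0.137 ]), -6.77) [ 0.5061 -0.3705  0.001 ]
bench z -0.0004714998585355623
rim (array([ 0.5022, -0.1336,  0.1623,  0.1019]), -9.08)
top trayH 99 (array([ 0.5033, -0.1292,  0.1043,  0.0089]), -9.19) [ 0.5019 -0.129   0.0494] 170.8 [0.042 0.05  0.056]
top lidH 118 (array([0.4458, 0.1615, 0.1172, 0.0098]), -52.97) [0.4452 0.1616 0.1204] 126.6 [0.113 0.121 0.126]
mat (array([ 0.5046, -0.3661,  0.1952,  0.1356]), -6.64) [ 0.504  -0.3661  0.001 ]
bench z 0.00015516192428988163
rim (array([ 0.502 , -0.1189,  0.1889,  0.1195]), -9.1)
```

The crop shows the aluminium tray with the strip on its left and two screws, and the mat beside it. That matches the description, so I'll hover above the tray handle for a close check.

```bash
cat >> h.py <<'E'
def togo(p,yaw_tool_x_deg):
    s=monitor.read_state(); Q=R.from_quat(s["eef_rot"])
    a=np.radians(yaw_tool_x_deg); x=np.array([np.cos(a),np.sin(a),0]); z=np.array([0,0,-1.]); T=R.from_matrix(np.c_[x,np.cross(z,x),z])
    print("shift",Q.inv().apply(np.array(p)-s["ee_pos"]).round(4),"turn",((Q.inv()*T).as_rotvec()/(2*np.pi)).round(4))
def st():
    s=monitor.read_state(); m=R.from_quat(s["eef_rot"]).as_matrix()
    print(round(s["time"],2),s["ee_pos"].round(4),"xyaw",np.degrees(np.arctan2(m[1,0],m[0,0])).round(2),"zax",m[:,2].round(4),"F",s["ft_force"].round(2),"M",s["torque"].round(2),"w",round(s["width"],4),"q",s["joint_positions"].round(2))
E
python3 -c "
from h import *
st(); togo((.503,-.131,.20),-9.1)"
```

```text
2.7 [ 0.2729 -0.5623  0.2923] xyaw 25.89 zax [ 1.e-04 -1.e-04 -1.e+00] F [-0.07 -0.11  0.06] M [ 0.02  0.02 -0.02] w 0.0868 q [ 1.1   0.33 -0.06  1.46  0.02  1.35 -0.09]
shift [ 0.3953 -0.2876  0.0923] turn [ 0.     -0.      0.0972]
```

Request:
{"fn": "drive_tool", "kwargs": {
  "plan": [
    {"x": 0.1, "y": -0.072, "z": 0.02, "rz": 0.025, "fingers": 1},
    {"x": 0.2, "y": -0.144, "z": 0.045, "rz": 0.05, "fingers": 1},
    {"x": 0.3, "y": -0.216, "z": 0.07, "rz": 0.075, "fingers": 0.8},
    {"x": 0.395, "y": -0.288, "z": 0.092, "rz": 0.0972, "fingers": 0.6},
    {"x": 0.395, "y": -0.288, "z": 0.092, "rz": 0.0972, "fingers": 0.6},
    {"x": 0.395, "y": -0.288, "z": 0.092, "rz": 0.0972, "fingers": 0.6},
    {"x": 0.395, "y": -0.288, "z": 0.092, "rz": 0.0972, "fingers": 0.6},
    {"x": 0.395, "y": -0.288, "z": 0.092, "rz": 0.0972, "fingers": 0.6},
    {"x": 0.395, "y": -0.288, "z": 0.092, "rz": 0.0972, "fingers": 0.6},
    {"x": 0.395, "y": -0.288, "z": 0.092, "rz": 0.0972, "fingers": 0.6},
    {"x": 0.395, "y": -0.288, "z": 0.092, "rz": 0.0972, "fingers": 0.6}
  ],
  "squeeze": 20
}}

```text
validation failed for argument at $.pl...
```

Run:
```python
from h import *
st()
c=viewer.camera("wrist"); cv2.imwrite("pics/w1.png",c["color"][:,:,::-1])
s=monitor.read_state()
# project handle line & grip point with fisheye
K=c["camera_matrix"];Q=R.from_quat(c["rotation"])
def proj(p):
    v=Q.inv().apply(np.array(p)-c["xyz"]); n=np.hypot(v[0],v[1]); t=np.arctan2(n,v[2]); return (K[0,2]+K[0,0]*t*v[0]/n,K[1,2]+K[0,0]*t*v[1]/n)
print(proj((.503,-.131,.046)))
a=np.radians(-9.1)
for d in(-.043,.043): print(proj((.503+d*np.cos(a),-.131+d*np.sin(a),.046)))
```

```text
2.7 [ 0.2729 -0.5623  0.2923] xyaw 25.89 zax [ 1.e-04 -1.e-04 -1.e+00] F [-0.07 -0.11  0.06] M [ 0.02  0.02 -0.02] w 0.0868 q [ 1.1   0.33 -0.06  1.46  0.02  1.35 -0.09]
(np.float64(76.43282902166953), np.float64(-99.92894915160139))
(np.float64(55.48222018155502), np.float64(-71.06605169789691))
(np.float64(98.48271483152718), np.float64(-127.04005468091003))
```

View pics/w1.png

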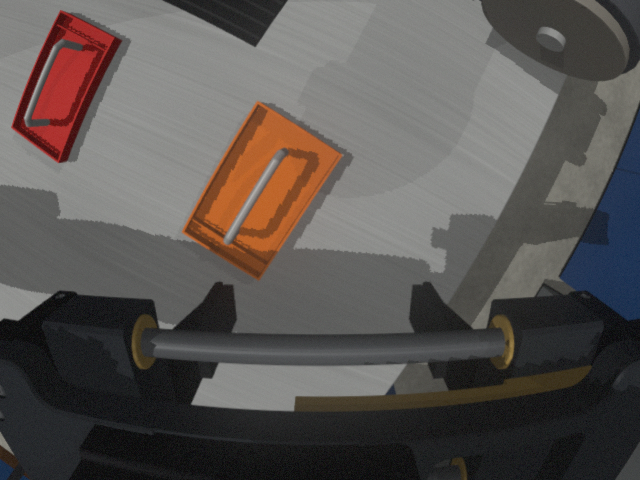

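The call was refused and the arm hasn't moved. I'll send rows with every field filled in.

Request:
{"fn": "drive_tool", "kwargs": {
  "plan": [
    {"rx": 0, "ry": 0, "rz": 0.025, "x": 0.1, "y": -0.072, "z": 0.02, "fingers": 1},
    {"rx": 0, "ry": 0, "rz": 0.05, "x": 0.2, "y": -0.144, "z": 0.045, "fingers": 1},
    {"rx": 0, "ry": 0, "rz": 0.075, "x": 0.3, "y": -0.216, "z": 0.07, "fingers": 0.8},
    {"rx": 0, "ry": 0, "rz": 0.0972, "x": 0.395, "y": -0.288, "z": 0.092, "fingers": 0.6},
    {"rx": 0, "ry": 0, "rz": 0.0972, "x": 0.395, "y": -0.288, "z": 0.092, "fingers": 0.6},
    {"rx": 0, "ry": 0, "rz": 0.0972, "x": 0.395, "y": -0.288, "z": 0.092, "fingers": 0.6},
    {"rx": 0, "ry": 0, "rz": 0.0972, "x": 0.395, "y": -0.288, "z": 0.092, "fingers": 0.6},
    {"rx": 0, "ry": 0, "rz": 0.0972, "x": 0.395, "y": -0.288, "z": 0.092, "fingers": 0.6},
    {"rx": 0, "ry": 0, "rz": 0.0972, "x": 0.395, "y": -0.288, "z": 0.092, "fingers": 0.6},
    {"rx": 0, "ry": 0, "rz": 0.0972, "x": 0.395, "y": -0.288, "z": 0.092, "fingers": 0.6}
  ],
  "squeeze": 20
}}

```text
time: 4.0
ee_pos: [0.5024, -0.1312, 0.2003]
eef_rot: [0.997, -0.079, -0.0, 0.0]
ft_force: [-0.2, -0.2, -0.3]
width: 0.0521
```

```bash
cat >> h.py <<'E'
def fproj(c,p):
    K=c["camera_matrix"];Q=R.from_quat(c["rotation"])
    v=Q.inv().apply(np.array(p)-c["xyz"]); n=np.hypot(v[0],v[1]); t=np.arctan2(n,v[2]); return np.round([K[0,2]+K[0,0]*t*v[0]/n,K[1,2]+K[0,0]*t*v[1]/n],1)
def fpts(c,mask=None):
    K=c["camera_matrix"];Q=R.from_quat(c["rotation"]); d=c["depth"]; m=(d>0) if mask is None else mask&(d>0)
    v,u=np.nonzero(m); a=(u-K[0,2])/K[0,0]; b=(v-K[1,2])/K[1,1]; t=np.hypot(a,b)+1e-9
    z=d[v,u]; k=np.tan(t)/t*z
    return Q.apply(np.c_[a*k,b*k,z])+c["xyz"]
E
python3 - <<'E'
from h import *
st()
c=viewer.camera("wrist"); cv2.imwrite("pics/w2.png",c["color"][:,:,::-1])
a=np.radians(-9.1)
for d in(-.043,0,.043): print(fproj(c,(.503+d*np.cos(a),-.131+d*np.sin(a),.046)))
P=fpts(c); p=P[(np.hypot(P[:,0]-.503,P[:,1]+.131)<.06)&(P[:,2]>.036)&(P[:,2]<.06)]
if len(p)>20:
    d=np.linalg.svd(p[:,:2]-p[:,:2].mean(0),full_matrices=False)[2][0]
    print(len(p),rect(p),p.mean(0).round(4),np.degrees(np.arctan2(d[1],d[0])).round(1),np.percentile(p[:,2],[5,50,95]).round(3))
q=P[(np.hypot(P[:,0]-.505,P[:,1]+.131)<.11)&(P[:,2]>.013)&(P[:,2]<.024)]; print("rim",rect(q))
E
```

```text
4.0 [ 0.5024 -0.1312  0.2003] xyaw -9.11 zax [-2.e-04 -5.e-04 -1.e+00] F [-0.17 -0.22 -0.29] M [-0.02  0.04 -0.02] w 0.0521 q [ 0.49  0.2  -0.36  1.84  0.08  1.12 -1.62]
[321.2 303.4]
[321.1 248.4]
[321.1 187.5]
1894 (array([ 0.5038, -0.1327,  0.1079,  0.0091]), -9.31) [ 0.5093 -0.1335  0.0495] 170.6 [0.045 0.05  0.052]
rim (array([ 0.5029, -0.1325,  0.1614,  0.101 ]), -9.14)
```

View pics/w2.png

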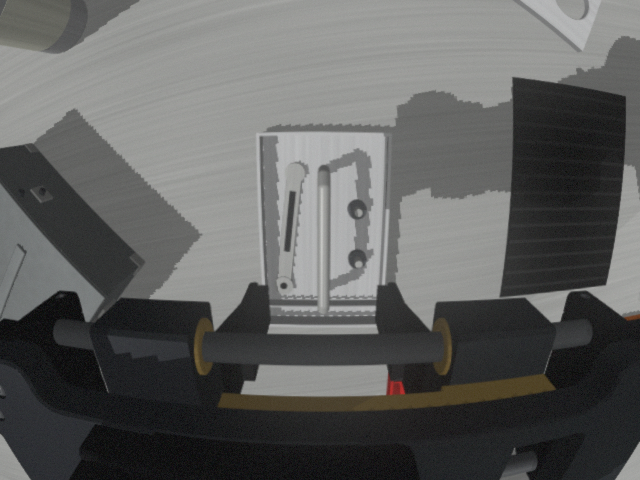

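Both trays' details agree with the list: the bar is at (323,240), the stay at (290,230), and the screws at (357,209) and (357,258). The grasp lines up within 1 mm, so I descend and grip.

Request:
{"fn": "drive_tool", "kwargs": {
  "plan": [
    {"rx": 0, "ry": 0, "rz": 0, "x": 0.0005, "y": 0.001, "z": 0.035, "fingers": 0.6},
    {"rx": 0, "ry": 0, "rz": 0, "x": 0.0005, "y": 0.001, "z": 0.07, "fingers": 0.6},
    {"rx": 0, "ry": 0, "rz": 0, "x": 0.0005, "y": 0.001, "z": 0.095, "fingers": 0.6},
    {"rx": 0, "ry": 0, "rz": 0, "x": 0.0005, "y": 0.001, "z": 0.103, "fingers": 0.6},
    {"rx": 0, "ry": 0, "rz": 0, "x": 0.0005, "y": 0.001, "z": 0.103, "fingers": 0.6},
    {"rx": 0, "ry": 0, "rz": 0, "x": 0.0005, "y": 0.001, "z": 0.103, "fingers": 0.3},
    {"rx": 0, "ry": 0, "rz": 0, "x": 0.0005, "y": 0.001, "z": 0.103, "fingers": 0.15},
    {"rx": 0, "ry": 0, "rz": 0, "x": 0.0005, "y": 0.001, "z": 0.103, "fingers": 0},
    {"rx": 0, "ry": 0, "rz": 0, "x": 0.0005, "y": 0.001, "z": 0.103, "fingers": 0},
    {"rx": 0, "ry": 0, "rz": 0, "x": 0.0005, "y": 0.001, "z": 0.103, "fingers": 0},
    {"rx": 0, "ry": 0, "rz": 0, "x": 0.0005, "y": 0.001, "z": 0.103, "fingers": 0}
  ],
  "squeeze": 20
}}

```text
time: 5.42
ee_pos: [0.5029, -0.1318, 0.0973]
eef_rot: [0.997, -0.079, 0.0, 0.0]
ft_force: [-0.0, 0.3, 0.1]
width: 0.0085
```

Run:
```python
from h import *
st()
c=viewer.camera("wrist"); cv2.imwrite("pics/w3.png",c["color"][:,:,::-1])
```

```text
5.42 [ 0.5029 -0.1318  0.0973] xyaw -9.11 zax [ 1.e-04 -1.e-04 -1.e+00] F [-0.04  0.29  0.09] M [-0.    0.11  0.  ] w 0.0085 q [ 0.47  0.33 -0.34  1.92  0.14  0.91 -1.67]
```

View pics/w3.png

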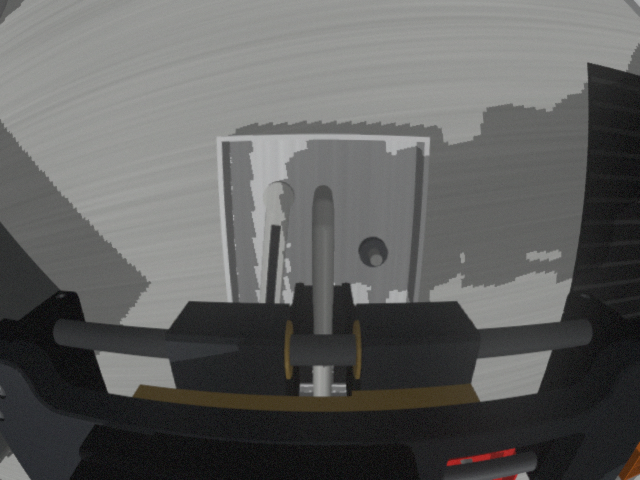

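Gripped on the bar, 8.5 mm opening. Now the first half of the slide.

Request:
{"fn": "drive_tool", "kwargs": {
  "plan": [
    {"rx": 0, "ry": 0, "rz": 0, "x": 0.0003, "y": 0.002, "z": 0.0004, "fingers": 0},
    {"rx": 0, "ry": 0, "rz": 0, "x": 0.001, "y": 0.006, "z": 0.0004, "fingers": 0},
    {"rx": 0, "ry": 0, "rz": 0, "x": 0.002, "y": 0.013, "z": 0.0004, "fingers": 0},
    {"rx": 0, "ry": 0, "rz": 0, "x": 0.0037, "y": 0.023, "z": 0.0004, "fingers": 0},
    {"rx": 0, "ry": 0, "rz": 0, "x": 0.0056, "y": 0.035, "z": 0.0004, "fingers": 0},
    {"rx": 0, "ry": 0, "rz": 0, "x": 0.0077, "y": 0.048, "z": 0.0004, "fingers": 0},
    {"rx": 0, "ry": 0, "rz": 0, "x": 0.01, "y": 0.061, "z": 0.0004, "fingers": 0},
    {"rx": 0, "ry": 0, "rz": 0, "x": 0.0118, "y": 0.073, "z": 0.0004, "fingers": 0},
    {"rx": 0, "ry": 0, "rz": 0, "x": 0.0134, "y": 0.083, "z": 0.0004, "fingers": 0},
    {"rx": 0, "ry": 0, "rz": 0, "x": 0.0147, "y": 0.091, "z": 0.0004, "fingers": 0},
    {"rx": 0, "ry": 0, "rz": 0, "x": 0.0157, "y": 0.097, "z": 0.0004, "fingers": 0},
    {"rx": 0, "ry": 0, "rz": 0, "x": 0.0162, "y": 0.1, "z": 0.0004, "fingers": 0}
  ]
}}

```text
time: 6.98
ee_pos: [0.5038, -0.2313, 0.0973]
eef_rot: [0.997, -0.079, 0.0, -0.001]
ft_force: [0.6, 8.9, 6.5]
width: 0.0081
```

Run:
```python
from h import *
st()
c=viewer.camera("wrist"); cv2.imwrite("pics/w4.png",c["color"][:,:,::-1])
P=fpts(c); g=cv2.cvtColor(c["color"],cv2.COLOR_RGB2GRAY)[c["depth"]>0]
rg=nets.regions_of("mat","wrist")
for x in rg[:2]:
    p=fpts(c,x["region"]); print("mat",x["confidence"],rect(p))
    cv2.imwrite("pics/m4.png",x["region"].astype(np.uint8)*255)
c=viewer.camera("scene"); cv2.imwrite("pics/s4.png",c["color"][:,:,::-1])
P=pts(c); s=monitor.read_state()["ee_pos"]
q=P[(np.hypot(P[:,0]-s[0],P[:,1]-s[1])<.11)&(P[:,2]>.012)&(P[:,2]<.024)]; print("rim",rect(q))
```

```text
6.97 [ 0.5038 -0.2313  0.0973] xyaw -9.02 zax [ 8.0e-04  2.2e-03 -1.0e+00] F [0.65 8.85 6.46] M [1.94 0.15 0.04] w 0.0081 q [ 0.6   0.39 -0.29  1.84  0.13  0.93 -1.48]
mat 0.86 (array([ 0.5054, -0.3541,  0.2036,  0.1774]), -6.63)
rim (array([ 0.5127, -0.2344,  0.1447,  0.1015]), -9.39)
```

View pics/w4.png

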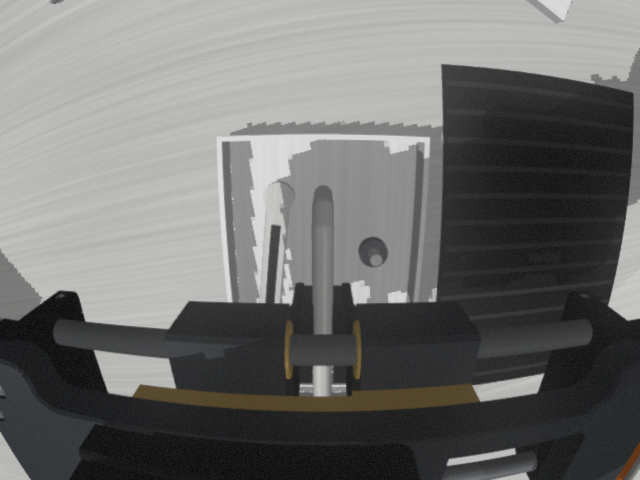

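View pics/s4.png

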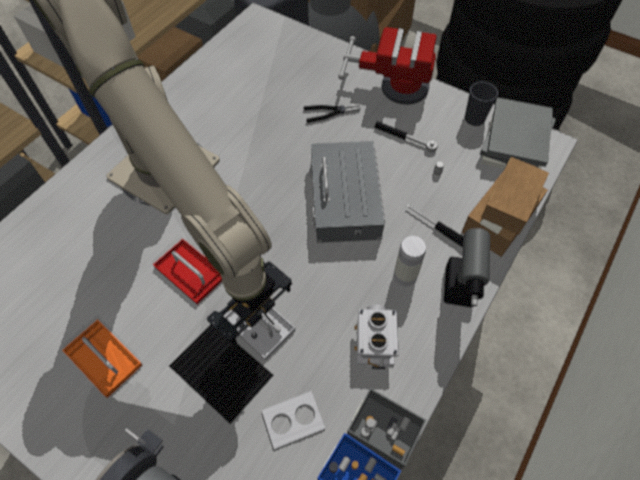

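Run:
```python
from h import *
c=viewer.camera("wrist"); K=c["camera_matrix"];Q=R.from_quat(c["rotation"])
g=cv2.cvtColor(c["color"],cv2.COLOR_RGB2GRAY)
def ray(u,v,z):
    a=(u-K[0,2])/K[0,0]; b=(v-K[1,2])/K[1,1]; t=np.hypot(a,b); d=Q.apply([np.sin(t)*a/t,np.sin(t)*b/t,np.cos(t)]); return c["xyz"]+d*(z-c["xyz"][2])/d[2]
A=ray(443,65,.001);B=ray(633,93,.001); print(A,B,np.linalg.norm(A-B),np.degrees(np.arctan2(*(A-B)[[1,0]]))-90)
# right edge sampling: rightmost dark pixel per row
E=[]
for v in range(110,290,5):
    row=g[v]; dk=np.nonzero(row[500:639]<65)[0]
    if len(dk) and dk[-1]<137: E.append(ray(500+dk[-1]+.5,v,.001))
E=np.array(E); f=np.polyfit(E[:,0],E[:,1],1); print("right edge yaw",np.degrees(np.arctan(f[0])),"n",len(E),"resid",np.std(E[:,1]-np.polyval(f,E[:,0])), "y at x=.504",np.polyval(f,.504))
# left edge
L=[]
for v in range(80,125,4):
    dk=np.nonzero(g[v][435:460]<65)[0]
    if len(dk): L.append(ray(435+dk[0]-.5,v,.001))
L=np.array(L);f2=np.polyfit(L[:,0],L[:,1],1); print("left",np.degrees(np.arctan(f2[0])),np.polyval(f2,.504))
T=[]
for u in range(455,620,5):
    dk=np.nonzero(g[40:130,u]<65)[0]
    if len(dk): T.append(ray(u,40+dk[0]-.5,.001))
T=np.array(T); f3=np.polyfit(T[:,1],T[:,0],1); print("far",-np.degrees(np.arctan(f3[0])),"x at y=-.367",np.polyval(f3,-.367),np.std(T[:,0]-np.polyval(f3,T[:,1])))
# tray rim far/left/right corners (z=.018): TL (217,137) TR(430,137)
C=ray(217,137,.018);D=ray(430,137,.018); print("tray far corners",C,D,np.linalg.norm(C-D)); 
m=(C+D)/2; e=(C-D)/np.linalg.norm(C-D); print("tray centre",m-np.array([e[1],-e[0],0])*.08,"yaw",np.degrees(np.arctan2(e[1],e[0]))-90)
st()
```

```text
[ 0.61151657 -0.31196653  0.001     ] [ 0.59544298 -0.45094254  0.001     ] 0.139902440049171 -6.597360809531352
right edge yaw -7.409830096657948 n 36 resid 0.0003528902122949772 y at x=.504 -0.4386733832989933
left -13.860297445958757 -0.2875281281775971
far -6.073745640982701 x at y=-.367 0.6048287661663396 0.0007715064221015336
tray far corners [ 0.59077617 -0.19552286  0.018     ] [ 0.57518697 -0.29450049  0.018     ] 0.10019777072386596
tray centre [ 0.50395576 -0.23256493  0.018     ] yaw -8.950683207796175
7.17 [ 0.5039 -0.2316  0.0973] xyaw -9.03 zax [ 0.0011  0.0015 -1.    ] F [-0.41  5.6   5.33] M [ 1.33 -0.07  0.  ] w 0.0079 q [ 0.6   0.39 -0.29  1.84  0.13  0.93 -1.48]
```

Request:
{"fn": "drive_tool", "kwargs": {
  "plan": [
    {"rx": 0, "ry": 0, "rz": -0.0001, "x": 0.0005, "y": 0.003, "z": 0, "fingers": 0},
    {"rx": 0, "ry": 0, "rz": -0.0005, "x": 0.0016, "y": 0.01, "z": 0, "fingers": 0},
    {"rx": 0, "ry": 0, "rz": -0.001, "x": 0.0034, "y": 0.021, "z": 0, "fingers": 0},
    {"rx": 0, "ry": 0, "rz": -0.0016, "x": 0.0057, "y": 0.035, "z": 0, "fingers": 0},
    {"rx": 0, "ry": 0, "rz": -0.0025, "x": 0.0083, "y": 0.051, "z": 0, "fingers": 0},
    {"rx": 0, "ry": 0, "rz": -0.0032, "x": 0.011, "y": 0.0675, "z": 0, "fingers": 0},
    {"rx": 0, "ry": 0, "rz": -0.004, "x": 0.0137, "y": 0.084, "z": 0, "fingers": 0},
    {"rx": 0, "ry": 0, "rz": -0.0047, "x": 0.0163, "y": 0.1, "z": 0, "fingers": 0},
    {"rx": 0, "ry": 0, "rz": -0.0054, "x": 0.0186, "y": 0.114, "z": 0, "fingers": 0},
    {"rx": 0, "ry": 0, "rz": -0.006, "x": 0.0204, "y": 0.125, "z": 0, "fingers": 0},
    {"rx": 0, "ry": 0, "rz": -0.0064, "x": 0.0215, "y": 0.1315, "z": 0, "fingers": 0},
    {"rx": 0, "ry": 0, "rz": -0.0064, "x": 0.022, "y": 0.1343, "z": 0, "fingers": 0}
  ]
}}

```text
time: 8.68
ee_pos: [0.5046, -0.3671, 0.0973]
eef_rot: [0.998, -0.058, 0.0, -0.002]
ft_force: [-1.2, 10.2, 8.6]
width: 0.0081
```

Request:
{"fn": "drive_tool", "kwargs": {
  "plan": [
    {"rx": 0, "ry": 0, "rz": 0, "x": 0, "y": 0, "z": 0, "fingers": 0},
    {"rx": 0, "ry": 0, "rz": 0, "x": 0, "y": 0, "z": 0, "fingers": 0}
  ]
}}

```text
time: 8.93
ee_pos: [0.5046, -0.3673, 0.0973]
eef_rot: [0.998, -0.058, 0.0, -0.001]
ft_force: [0.3, 6.7, 6.8]
width: 0.0081
```

Run:
```python
from h import *
st()
for n in ["wrist","scene"]:
    c=viewer.camera(n); cv2.imwrite(f"pics/{n}5.png",c["color"][:,:,::-1]); np.save(f"{n}5.npy",c,allow_pickle=True)
cv2.imwrite("pics/s5c.png",cv2.resize(c["color"][280:440,140:360,::-1],None,fx=3.5,fy=3.5,interpolation=cv2.INTER_CUBIC))
```

```text
8.93 [ 0.5046 -0.3673  0.0973] xyaw -6.7 zax [ 9.0e-04  2.2e-03 -1.0e+00] F [0.31 6.68 6.83] M [ 1.59  0.01 -0.03] w 0.0081 q [ 0.74  0.51 -0.24  1.65  0.14  1.   -1.23]
```

View pics/wrist5.png

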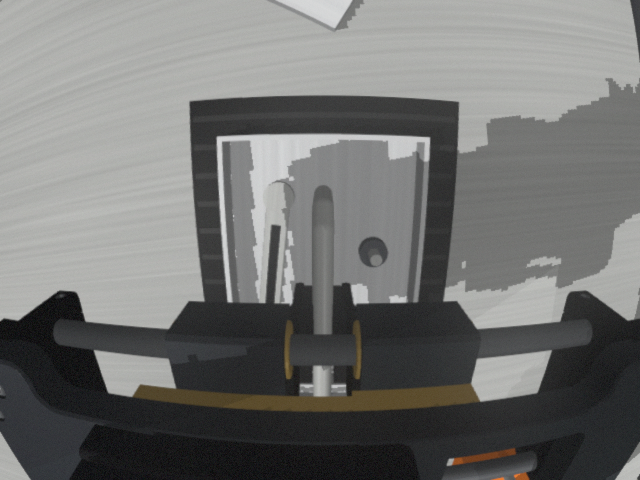

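View pics/s5c.png

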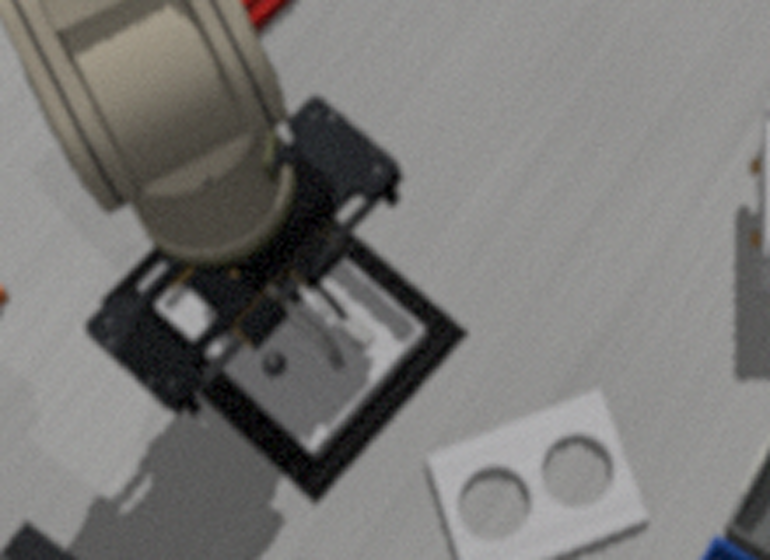

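Run:
```python
from h import *
c=np.load("wrist5.npy",allow_pickle=True).item(); K=c["camera_matrix"];Q=R.from_quat(c["rotation"])
def ray(u,v,z):
    a=(u-K[0,2])/K[0,0]; b=(v-K[1,2])/K[1,1]; t=np.hypot(a,b); d=Q.apply([np.sin(t)*a/t,np.sin(t)*b/t,np.cos(t)]); return c["xyz"]+d*(z-c["xyz"][2])/d[2]
for n,A,B,z,l in[("mat",(190,101),(459.5,101.5),.001,.1),("tray",(217,136.5),(430,136.5),.018,.08)]:
    C=ray(*A,z);D=ray(*B,z);e=(C-D)/np.linalg.norm(C-D); print(n,np.linalg.norm(C-D),((C+D)/2-np.array([e[1],-e[0],0])*l).round(4),np.degrees(np.arctan2(e[1],e[0]))-90)
```

```text
mat 0.14052063656353428 [ 0.5045 -0.3688  0.001 ] -6.680078724274651
tray 0.10019595261937454 [ 0.505  -0.3682  0.018 ] -6.6246561133610555
```

Tray and mat centres agree within 1 mm and 0.1°, so I release and rise.

Request:
{"fn": "drive_tool", "kwargs": {
  "plan": [
    {"rx": 0, "ry": 0, "rz": 0, "x": 0, "y": 0, "z": -0.0004, "fingers": 0.15},
    {"rx": 0, "ry": 0, "rz": 0, "x": 0, "y": 0, "z": -0.0004, "fingers": 0.35},
    {"rx": 0, "ry": 0, "rz": 0, "x": 0, "y": 0, "z": -0.0004, "fingers": 0.45},
    {"rx": 0, "ry": 0, "rz": 0, "x": 0, "y": 0, "z": -0.001, "fingers": 0.45},
    {"rx": 0, "ry": 0, "rz": 0, "x": 0, "y": 0, "z": -0.02, "fingers": 0.45},
    {"rx": 0, "ry": 0, "rz": 0, "x": 0, "y": 0, "z": -0.06, "fingers": 0.5},
    {"rx": 0, "ry": 0, "rz": 0, "x": 0, "y": 0, "z": -0.11, "fingers": 0.6},
    {"rx": 0, "ry": 0, "rz": 0, "x": 0, "y": 0, "z": -0.16, "fingers": 0.6},
    {"rx": 0, "ry": 0, "rz": 0, "x": 0, "y": 0, "z": -0.18, "fingers": 0.6}
  ]
}}

```text
time: 10.15
ee_pos: [0.5043, -0.3696, 0.2822]
eef_rot: [0.998, -0.059, 0.003, 0.002]
ft_force: [0.6, -1.2, 0.5]
width: 0.0518
```

Run:
```python
from h import *
st(); togo((.445,.16,.25),126.5)
c=viewer.camera("wrist"); cv2.imwrite("pics/w6.png",c["color"][:,:,::-1])
```

```text
10.15 [ 0.5043 -0.3696  0.2822] xyaw -6.8 zax [ 0.0051 -0.0036 -1.    ] F [ 0.64 -1.19  0.51] M [0.08 0.01 0.02] w 0.0518 q [ 0.76  0.35 -0.25  1.47  0.09  1.33 -1.19]
shift [-0.1218 -0.5189  0.03  ] turn [ 1.200e-03  1.000e-04 -3.703e-01]
```

View pics/w6.png

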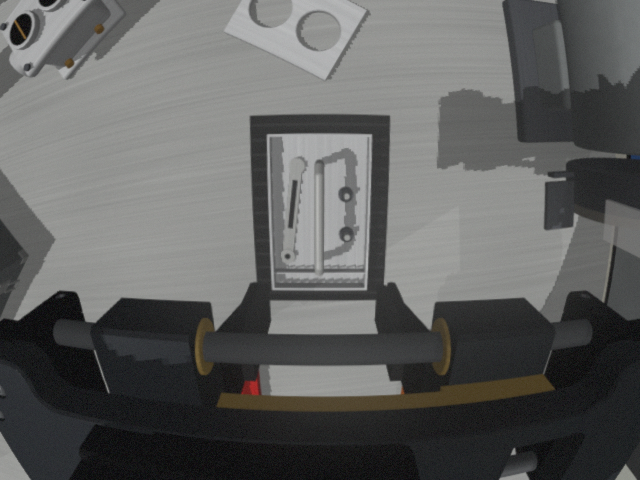

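Request:
{"fn": "drive_tool", "kwargs": {
  "plan": [
    {"rx": 0, "ry": 0, "rz": -0.025, "x": -0.01, "y": -0.04, "z": 0, "fingers": 0.6},
    {"rx": 0, "ry": 0, "rz": -0.053, "x": -0.02, "y": -0.085, "z": 0, "fingers": 0.6},
    {"rx": 0, "ry": 0, "rz": -0.081, "x": -0.03, "y": -0.13, "z": 0, "fingers": 0.6},
    {"rx": 0, "ry": 0, "rz": -0.109, "x": -0.04, "y": -0.175, "z": 0, "fingers": 0.6},
    {"rx": 0, "ry": 0, "rz": -0.137, "x": -0.05, "y": -0.22, "z": 0, "fingers": 0.6},
    {"rx": 0, "ry": 0, "rz": -0.165, "x": -0.06, "y": -0.265, "z": 0, "fingers": 0.6},
    {"rx": 0, "ry": 0, "rz": -0.193, "x": -0.07, "y": -0.31, "z": 0, "fingers": 0.6},
    {"rx": 0, "ry": 0, "rz": -0.221, "x": -0.08, "y": -0.355, "z": 0, "fingers": 0.6},
    {"rx": 0, "ry": 0, "rz": -0.249, "x": -0.09, "y": -0.4, "z": 0, "fingers": 0.6},
    {"rx": 0, "ry": 0, "rz": -0.277, "x": -0.1, "y": -0.44, "z": 0.01, "fingers": 0.6},
    {"rx": 0, "ry": 0, "rz": -0.305, "x": -0.11, "y": -0.48, "z": 0.02, "fingers": 0.6},
    {"rx": 0, "ry": 0, "rz": -0.33, "x": -0.12, "y": -0.515, "z": 0.03, "fingers": 0.6}
  ]
}}

```text
time: 11.7
ee_pos: [0.4448, 0.1578, 0.2471]
eef_rot: [0.557, 0.831, 0.0, 0.001]
ft_force: [0.3, -0.2, -0.5]
width: 0.0521
```

Run:
```python
from h import *
st(); togo((.445,.16,.25),126.5)
```

```text
11.7 [0.4448 0.1578 0.2471] xyaw 112.34 zax [ 1.1e-03 -5.0e-04 -1.0e+00] F [ 0.26 -0.19 -0.53] M [-0.04 -0.15 -0.02] w 0.0521 q [ 0.36  0.09 -0.82  1.88  0.07  1.21 -0.09]
shift [ 0.0019  0.001  -0.0029] turn [ 0.0001  0.0002 -0.0393]
```

Request:
{"fn": "drive_tool", "kwargs": {
  "plan": [
    {"rx": 0, "ry": 0, "rz": -0.02, "x": 0.002, "y": 0.001, "z": 0, "fingers": 0.6},
    {"rx": 0, "ry": 0, "rz": -0.0393, "x": 0.002, "y": 0.001, "z": 0, "fingers": 0.6},
    {"rx": 0, "ry": 0, "rz": -0.0393, "x": 0.002, "y": 0.001, "z": 0, "fingers": 0.6},
    {"rx": 0, "ry": 0, "rz": -0.0393, "x": 0.002, "y": 0.001, "z": 0, "fingers": 0.6}
  ]
}}

```text
time: 12.2
ee_pos: [0.4455, 0.1585, 0.247]
eef_rot: [0.454, 0.891, -0.0, 0.0]
ft_force: [0.1, -0.2, -0.2]
width: 0.0522
```

Run:
```python
from h import *
st()
c=viewer.camera("wrist"); cv2.imwrite("pics/w7.png",c["color"][:,:,::-1])
P=fpts(c); p=P[(np.hypot(P[:,0]-.445,P[:,1]-.16)<.08)&(P[:,2]>.106)&(P[:,2]<.13)]
d=np.linalg.svd(p[:,:2]-p[:,:2].mean(0),full_matrices=False)[2][0]
print(len(p),rect(p),p.mean(0).round(4),np.degrees(np.arctan2(d[1],d[0])).round(1),np.percentile(p[:,2],[5,50,95]).round(3))
```

```text
12.2 [0.4455 0.1585 0.247 ] xyaw 125.98 zax [ 4.e-04 -3.e-04 -1.e+00] F [ 0.05 -0.19 -0.19] M [ 0.06 -0.15 -0.02] w 0.0522 q [ 0.37  0.09 -0.83  1.87  0.07  1.21  0.14]
2388 (array([0.4444, 0.1597, 0.1159, 0.0089]), -53.71) [0.4404 0.1654 0.1221] -53.8 [0.117 0.123 0.124]
```

View pics/w7.png

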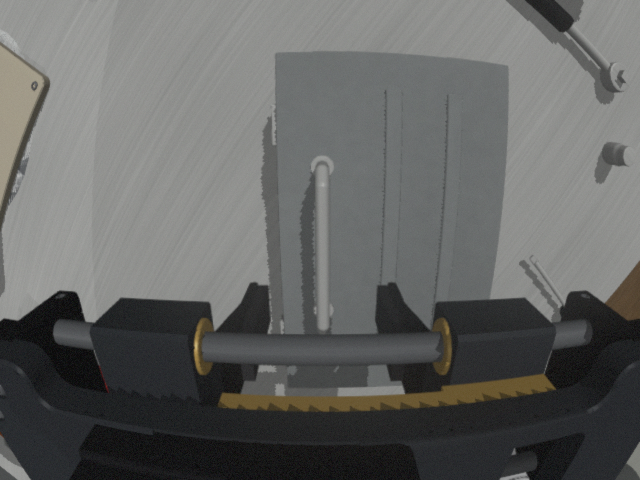

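The bar runs from (322,165) to (322,320), straight under the gripper's centre line. Lowering to grip it.

Request:
{"fn": "drive_tool", "kwargs": {
  "plan": [
    {"rx": 0, "ry": 0, "rz": -0.0009, "x": 0.0016, "y": 0, "z": 0.03, "fingers": 0.6},
    {"rx": 0, "ry": 0, "rz": -0.0009, "x": 0.0016, "y": 0, "z": 0.06, "fingers": 0.6},
    {"rx": 0, "ry": 0, "rz": -0.0009, "x": 0.0016, "y": 0, "z": 0.078, "fingers": 0.6},
    {"rx": 0, "ry": 0, "rz": -0.0009, "x": 0.0016, "y": 0, "z": 0.078, "fingers": 0.5},
    {"rx": 0, "ry": 0, "rz": -0.0009, "x": 0.0016, "y": 0, "z": 0.078, "fingers": 0.3},
    {"rx": 0, "ry": 0, "rz": -0.0009, "x": 0.0016, "y": 0, "z": 0.078, "fingers": 0.15},
    {"rx": 0, "ry": 0, "rz": -0.0009, "x": 0.0016, "y": 0, "z": 0.078, "fingers": 0},
    {"rx": 0, "ry": 0, "rz": -0.0009, "x": 0.0016, "y": 0, "z": 0.078, "fingers": 0},
    {"rx": 0, "ry": 0, "rz": -0.0009, "x": 0.0016, "y": 0, "z": 0.078, "fingers": 0},
    {"rx": 0, "ry": 0, "rz": -0.0009, "x": 0.0016, "y": 0, "z": 0.078, "fingers": 0}
  ],
  "squeeze": 25
}}

```text
time: 13.5
ee_pos: [0.4446, 0.1598, 0.169]
eef_rot: [0.45, 0.893, -0.0, 0.0]
ft_force: [-1.7, -0.4, 3.3]
width: 0.008
```

Run:
```python
from h import *
st()
s=monitor.read_state()
# arc rows in tool axes: bar rel hinge (u along case +x, z)
for th in np.radians(np.arange(0,79,4).tolist()+[78]):
    u=-.140*np.cos(th)+.060*np.sin(th)+.140; z=.140*np.sin(th)+.060*np.cos(th)-.060
    print(round(np.degrees(th)),"y",round(u,4),"z",round(-z,4))
```

```text
13.5 [0.4446 0.1598 0.169 ] xyaw 126.46 zax [ 0.e+00 -3.e-04 -1.e+00] F [-1.75 -0.39  3.33] M [-0.26  0.3  -0.05] w 0.008 q [ 0.33  0.2  -0.82  1.96  0.17  1.05  0.07]
0 y 0.0 z -0.0
4 y 0.0045 z -0.0096
8 y 0.0097 z -0.0189
12 y 0.0155 z -0.0278
16 y 0.022 z -0.0363
20 y 0.029 z -0.0443
24 y 0.0365 z -0.0518
28 y 0.0446 z -0.0587
32 y 0.0531 z -0.0651
36 y 0.062 z -0.0708
40 y 0.0713 z -0.076
44 y 0.081 z -0.0804
48 y 0.0909 z -0.0842
52 y 0.1011 z -0.0873
56 y 0.1115 z -0.0896
60 y 0.122 z -0.0912
64 y 0.1326 z -0.0921
68 y 0.1432 z -0.0923
72 y 0.1538 z -0.0917
76 y 0.1643 z -0.0904
78 y 0.1696 z -0.0894
```

Request:
{"fn": "drive_tool", "kwargs": {
  "plan": [
    {"rx": 0, "ry": 0, "rz": 0, "x": 0, "y": 0.002, "z": -0.0048, "fingers": 0},
    {"rx": 0, "ry": 0, "rz": 0, "x": 0, "y": 0.0045, "z": -0.0096, "fingers": 0},
    {"rx": 0, "ry": 0, "rz": 0, "x": 0, "y": 0.0097, "z": -0.0189, "fingers": 0},
    {"rx": 0, "ry": 0, "rz": 0, "x": 0, "y": 0.0155, "z": -0.0278, "fingers": 0},
    {"rx": 0, "ry": 0, "rz": 0, "x": 0, "y": 0.022, "z": -0.0363, "fingers": 0},
    {"rx": 0, "ry": 0, "rz": 0, "x": 0, "y": 0.029, "z": -0.0443, "fingers": 0},
    {"rx": 0, "ry": 0, "rz": 0, "x": 0, "y": 0.0365, "z": -0.0518, "fingers": 0},
    {"rx": 0, "ry": 0, "rz": 0, "x": 0, "y": 0.0446, "z": -0.0587, "fingers": 0},
    {"rx": 0, "ry": 0, "rz": 0, "x": 0, "y": 0.049, "z": -0.062, "fingers": 0},
    {"rx": 0, "ry": 0, "rz": 0, "x": 0, "y": 0.0531, "z": -0.0651, "fingers": 0},
    {"rx": 0, "ry": 0, "rz": 0, "x": 0, "y": 0.0531, "z": -0.0651, "fingers": 0}
  ]
}}

```text
time: 14.88
ee_pos: [0.487, 0.1911, 0.2357]
eef_rot: [0.45, 0.893, -0.001, -0.0]
ft_force: [-11.7, -8.5, 15.3]
width: 0.0078
```

Run:
```python
from h import *
st()
for n in ["wrist","scene"]:
    c=viewer.camera(n); cv2.imwrite(f"pics/{n}8.png",c["color"][:,:,::-1])
```

```text
14.88 [0.487  0.1911 0.2357] xyaw 126.45 zax [-0.0013 -0.0023 -1.    ] F [-11.7   -8.51  15.32] M [-2.03  2.54 -0.02] w 0.0078 q [ 0.27  0.24 -0.83  1.77  0.19  1.22  0.03]
```

View pics/wrist8.png

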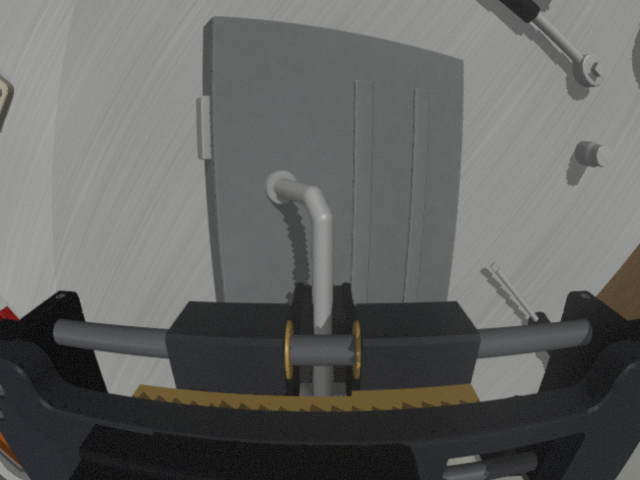

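View pics/scene8.png

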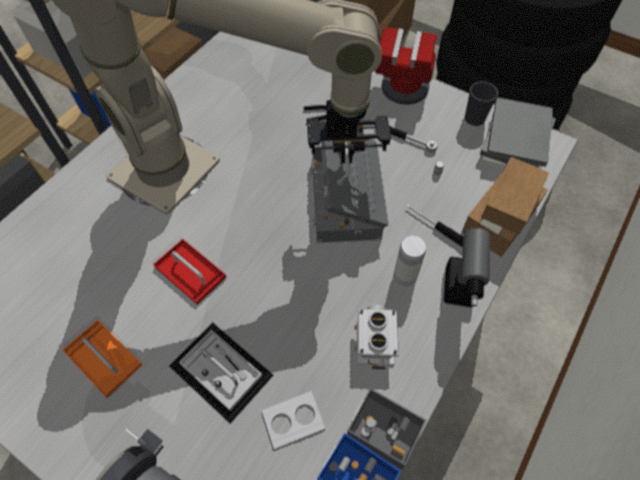

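Request:
{"fn": "drive_tool", "kwargs": {
  "plan": [
    {"rx": 0, "ry": 0, "rz": 0, "x": 0, "y": -0.0009, "z": -0.0012, "fingers": 0},
    {"rx": 0, "ry": 0, "rz": 0, "x": 0, "y": 0.003, "z": -0.004, "fingers": 0},
    {"rx": 0, "ry": 0, "rz": 0, "x": 0, "y": 0.008, "z": -0.007, "fingers": 0},
    {"rx": 0, "ry": 0, "rz": 0, "x": 0, "y": 0.0175, "z": -0.0122, "fingers": 0},
    {"rx": 0, "ry": 0, "rz": 0, "x": 0, "y": 0.0273, "z": -0.0167, "fingers": 0},
    {"rx": 0, "ry": 0, "rz": 0, "x": 0, "y": 0.0373, "z": -0.0205, "fingers": 0},
    {"rx": 0, "ry": 0, "rz": 0, "x": 0, "y": 0.0476, "z": -0.0236, "fingers": 0},
    {"rx": 0, "ry": 0, "rz": 0, "x": 0, "y": 0.0581, "z": -0.026, "fingers": 0},
    {"rx": 0, "ry": 0, "rz": 0, "x": 0, "y": 0.0635, "z": -0.027, "fingers": 0},
    {"rx": 0, "ry": 0, "rz": 0, "x": 0, "y": 0.0687, "z": -0.0276, "fingers": 0},
    {"rx": 0, "ry": 0, "rz": 0, "x": 0, "y": 0.0687, "z": -0.0276, "fingers": 0}
  ]
}}

```text
time: 16.35
ee_pos: [0.5432, 0.2323, 0.2618]
eef_rot: [0.45, 0.893, 0.0, 0.0]
ft_force: [0.2, -5.2, 4.8]
width: 0.0079
```

Run:
```python
from h import *
st()
s=monitor.read_state(); d=s["ee_pos"]-np.array([.4446,.1598,.169]); a=np.radians(36.4); u=np.array([np.cos(a),np.sin(a)])
U=d[:2]@u; W=d[2]; F=s["ft_force"]; Fu=F[:2]@u
print("y",U,"lat",d[:2]@[-u[1],u[0]],"z",W,"bar rel hinge",U-.14,W+.06,"r",np.hypot(U-.14,W+.06),"theta",np.degrees(np.arctan2(W+.06,.14-U))-np.degrees(np.arctan2(.06,.14)))
print("Fu,Fz",Fu,F[2])
```

```text
16.35 [0.5432 0.2323 0.2618] xyaw 126.45 zax [ 1.1e-03  2.0e-04 -1.0e+00] F [ 0.16 -5.17  4.84] M [-1.14 -0.1  -0.02] w 0.0079 q [ 0.16  0.38 -0.81  1.56  0.28  1.31 -0.05]
y 0.12237327214515208 lat -0.00013030259591370353 z 0.09282738176557456 bar rel hinge -0.017626727854847937 0.15282738176557456 r 0.15384053481507903 theta 60.22212899722777
Fu,Fz -2.939272024262015 4.83597541069738
```

Request:
{"fn": "drive_tool", "kwargs": {
  "plan": [
    {"rx": 0, "ry": 0, "rz": 0, "x": 0, "y": 0.005, "z": -0.0008, "fingers": 0},
    {"rx": 0, "ry": 0, "rz": 0, "x": 0, "y": 0.0108, "z": -0.0014, "fingers": 0},
    {"rx": 0, "ry": 0, "rz": 0, "x": 0, "y": 0.0162, "z": -0.0016, "fingers": 0},
    {"rx": 0, "ry": 0, "rz": 0, "x": 0, "y": 0.0214, "z": -0.0016, "fingers": 0},
    {"rx": 0, "ry": 0, "rz": 0, "x": 0, "y": 0.0268, "z": -0.0014, "fingers": 0},
    {"rx": 0, "ry": 0, "rz": 0, "x": 0, "y": 0.0321, "z": -0.001, "fingers": 0},
    {"rx": 0, "ry": 0, "rz": 0, "x": 0, "y": 0.0375, "z": -0.0004, "fingers": 0},
    {"rx": 0, "ry": 0, "rz": 0, "x": 0, "y": 0.0427, "z": 0.0003, "fingers": 0},
    {"rx": 0, "ry": 0, "rz": 0, "x": 0, "y": 0.0455, "z": 0.0008, "fingers": 0},
    {"rx": 0, "ry": 0, "rz": 0, "x": 0, "y": 0.0472, "z": 0.0012, "fingers": 0},
    {"rx": 0, "ry": 0, "rz": 0, "x": 0, "y": 0.048, "z": 0.0014, "fingers": 0},
    {"rx": 0, "ry": 0, "rz": 0, "x": 0, "y": 0.048, "z": 0.0014, "fingers": 0}
  ]
}}

```text
time: 17.85
ee_pos: [0.5816, 0.2607, 0.2599]
eef_rot: [0.45, 0.893, 0.0, 0.0]
ft_force: [2.7, -4.3, 1.3]
width: 0.008
```

Run:
```python
from h import *
st()
s=monitor.read_state(); d=s["ee_pos"]-np.array([.4446,.1598,.169]); a=np.radians(36.4); u=np.array([np.cos(a),np.sin(a)])
U=d[:2]@u; W=d[2]; F=s["ft_force"]; Fu=F[:2]@u
print("bar rel hinge",U-.14,W+.06,"r",np.hypot(U-.14,W+.06),"theta",np.degrees(np.arctan2(W+.06,.14-U))-np.degrees(np.arctan2(.06,.14)),"Fu,Fz",Fu,F[2])
H=np.array([.4446,.1598])+.14*u; v=np.array([-u[1],u[0]])
for n in ["scene","top"]:
    c=viewer.camera(n); cv2.imwrite(f"pics/{n}9.png",c["color"][:,:,::-1]); np.save(n+"9.npy",c,allow_pickle=True)
    P=pts(c); U=(P[:,:2]-H)@u; V=(P[:,:2]-H)@v
    m=(abs(V)<.13)&(abs(V)>.06)&(U>-.09)&(U<.03)&(P[:,2]>.09)&(P[:,2]<.24)
    print(n,m.sum()); 
    if m.sum()>30:
        q=np.c_[U[m],P[m,2]-.058].astype(np.float32); l=cv2.fitLine(q,cv2.DIST_HUBER,0,.01,.01).ravel(); print("line",l,"angle",np.degrees(np.arctan2(l[1],-l[0])),np.percentile(q,[2,50,98],axis=0))
cv2.imwrite("pics/s9c.png",cv2.resize(np.load("scene9.npy",allow_pickle=True).item()["color"][80:270,260:440,::-1],None,fx=3,fy=3,interpolation=cv2.INTER_CUBIC))
c=viewer.camera("wrist"); cv2.imwrite("pics/w9.png",c["color"][:,:,::-1])
```

```text
17.85 [0.5816 0.2607 0.2599] xyaw 126.45 zax [ 4.e-04 -1.e-04 -1.e+00] F [ 2.68 -4.32  1.26] M [-0.94 -0.48 -0.01] w 0.008 q [ 0.07  0.49 -0.78  1.44  0.34  1.36 -0.08]
bar rel hinge 0.030128292161841874 0.15088682750123147 r 0.1538653590057739 theta 78.09342308623788 Fu,Fz -0.4033388006154705 1.2551866296789536
scene 370
line [ 0.29780552 -0.95462656 -0.01872058  0.15175183] angle -107.325836 [[-0.03580525  0.05217941]
 [-0.02287646  0.17002981]
 [ 0.01156286  0.17543712]]
top 355
line [ 0.9994512   0.03312472 -0.02372993  0.17216127] angle 178.10173 [[-0.03312049  0.16335281]
 [-0.02417936  0.17223483]
 [-0.01381662  0.17979828]]
```

View pics/s9c.png

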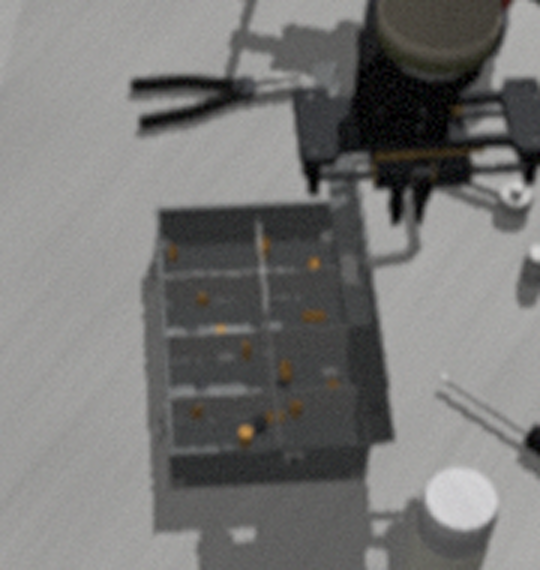

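View pics/w9.png

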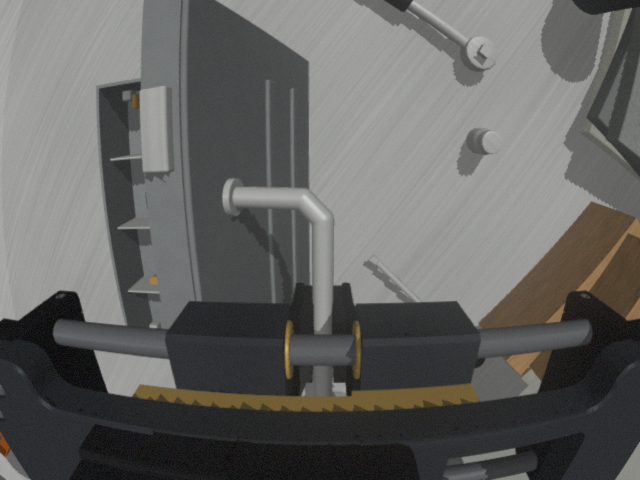

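Run:
```python
from h import *
c=viewer.camera("wrist"); d=c["depth"]
m=np.zeros((480,640),bool); 
cv2_m=np.zeros((480,640),np.uint8); cv2.fillPoly(cv2_m,[np.array([[200,30],[260,60],[260,170],[200,170]])],1)
P=fpts(c,cv2_m>0); a=np.radians(36.4); u=np.array([np.cos(a),np.sin(a)]); v=np.array([-u[1],u[0]])
H=np.array([.4446,.1598])+.14*u
Q=np.c_[(P[:,:2]-H)@u,(P[:,:2]-H)@v,P[:,2]-.058]; print(len(Q),Q.min(0),Q.max(0))
A=np.c_[Q[:,2],Q[:,1],np.ones(len(Q))]; k=np.linalg.lstsq(A,Q[:,0],rcond=None)[0]
for _ in range(3):
    r_=Q[:,0]-A@k; g=abs(r_)<2*np.std(r_)+1e-4; k=np.linalg.lstsq(A[g],Q[g,0],rcond=None)[0]
print("slope du/dz",k,"theta",90+np.degrees(np.arctan(k[0])),"rms",np.std((Q[:,0]-A@k)[g]))
# expected offset of plate at theta: n.(u,z)=.02
th=np.arctan2(1,-k[0]); print("dist hinge-plate",k[2]*np.sin(th))
# same for shut case check: rotation residual; 3rd: handle leg direction. State stillness
st()
c=viewer.camera("top"); P=pts(c); print("tray rim top", rect(P[(np.hypot(P[:,0]-.505,P[:,1]+.368)<.11)&(P[:,2]>.013)&(P[:,2]<.024)]))
cv2.imwrite("pics/top10.png",c["color"][:,:,::-1])
```

```text
7675 [-0.01446729  0.06084649  0.10289909] [-0.001061    0.12011691  0.16689153]
slope du/dz [-0.20814398 -0.00025094  0.02063561] theta 78.24210915913419 rms 0.0003129775437846324
dist hinge-plate 0.02020262057653495
18.05 [0.5815 0.2607 0.2599] xyaw 126.45 zax [ 4.e-04 -1.e-04 -1.e+00] F [ 2.61 -5.02  0.28] M [-1.06 -0.55 -0.02] w 0.0079 q [ 0.07  0.49 -0.78  1.44  0.34  1.36 -0.08]
tray rim top (array([ 0.5084, -0.3798,  0.1692,  0.1548]), -6.66)
```

View pics/top10.png

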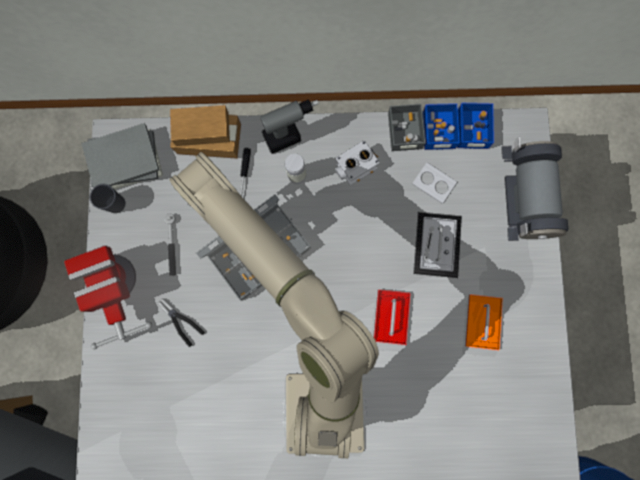

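The plane fitted to the lid plate gives 78.2°, with a hinge-to-plate distance of 20.2 mm against 20 expected. Tray and bystanders are in place. I'll let the arm settle, check it is still, and hand in.

Request:
{"fn": "drive_tool", "kwargs": {
  "plan": [
    {"rx": 0, "ry": 0, "rz": 0, "x": 0, "y": 0, "z": 0, "fingers": 0},
    {"rx": 0, "ry": 0, "rz": 0, "x": 0, "y": 0, "z": 0, "fingers": 0},
    {"rx": 0, "ry": 0, "rz": 0, "x": 0, "y": 0, "z": 0, "fingers": 0},
    {"rx": 0, "ry": 0, "rz": 0, "x": 0, "y": 0, "z": 0, "fingers": 0}
  ]
}}

```text
time: 18.6
ee_pos: [0.5815, 0.2607, 0.2599]
eef_rot: [0.451, 0.893, 0.0, 0.0]
ft_force: [3.5, -4.6, 1.2]
width: 0.008
```

Run:
```python
from h import *
st(); print(abs(monitor.read_state()["joint_vel"]).max())
c=viewer.camera("scene"); cv2.imwrite("pics/s11.png",c["color"][:,:,::-1])
print(workorder.close_job()); st()
```

```text
18.6 [0.5815 0.2607 0.2599] xyaw 126.45 zax [ 4.e-04 -1.e-04 -1.e+00] F [ 3.54 -4.63  1.22] M [-0.98 -0.5  -0.01] w 0.008 q [ 0.07  0.49 -0.78  1.44  0.34  1.36 -0.08]
0.002236131597622193
the job is handed in; nothing more can be done
None
the job is handed in; nothing more can be done
```

View pics/s11.png

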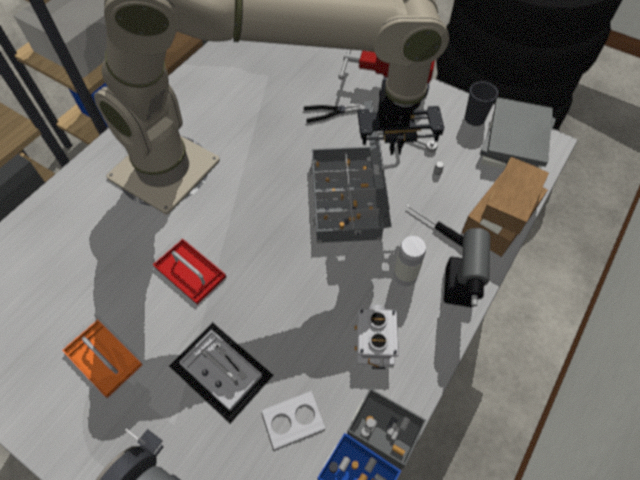

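The tray is on the mat and the lid is held at its balance point. I handed the job in at about 18.6 s of the 58 s allowed.

- **Tray:** I slid the aluminium tray by its handle, pressed lightly against the bench all the way. Before I let go, it measured within 1 mm and 0.1° of the mat's centre and direction. Afterwards the stay and both screws were still in it.
- **Lid:** I swung it up by the bar and kept my grip at about 25 N. A plane fitted to the lid plate from the wrist camera gives 78.2°, and the arm's own position gives 78.1°; the target is 78°. The arm was still at hand-in, with joint speeds of at most about 0.002 rad/s.
- **Everything else:** in the last pictures the other things on the bench, and the red and orange trays, are where they started.

**Checks that disagreed or proved little:**
- A last tray check from the top camera, with the arm's shadow over it, gave an impossible 169 x 155 mm outline because its height band also caught things other than the tray. I discarded it and relied on the wrist measurement and the pictures.
- The lid's side view in the scene and top cameras gave no usable angle.
- The force at the handle was too noisy to confirm the exact balance point.
- Part-way through the swing my path was about 1.5 mm too tight. It pushed the handle towards the hinge with roughly 20 N until I corrected it.

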